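Set cylindrical cells out by thickness on the voltage-check rail

TASK

Set the four loose cylindrical cells out on the check rail for their voltage test: one standing upright in the middle of each station, in order of thickness, the thinnest on the station next to the terminal block (the end with the red and black binding posts) and the thickest at the far end. Do not tip a cell over, and leave the other things on the bench where they are.

Things in the scene. Friction and masses are not known exactly. Their poses are not given: they have to be found in the camera images.
- cell_18_center (a point): cylindrical battery cell, 18 mm in diameter and 65 mm tall, plain bright steel can with a white ring and a raised steel cap on top, standing loose and upright on the bench between the robot and the rail. This point is its centre, half-way up on its axis; z is the cell's axis, up. Thinnest of the four.
- cell_26_center (a point): cylindrical battery cell, 26 mm in diameter and 65 mm tall, plain bright steel can with a white ring and a raised steel cap on top, standing loose and upright on the bench between the robot and the rail. This point is its centre, half-way up on its axis; z is the cell's axis, up. Second thinnest.
- cell_34_center (a point): cylindrical battery cell, 34 mm in diameter and 61 mm tall, plain bright steel can with a white ring and a raised steel cap on top, standing loose and upright on the bench between the robot and the rail. This point is its centre, half-way up on its axis; z is the cell's axis, up. Second thickest (and the shortest).
- cell_46_center (a point): cylindrical battery cell, 46 mm in diameter and 80 mm tall, plain bright steel can with a white ring and a raised steel cap on top, standing loose and upright on the bench between the robot and the rail. This point is its centre, half-way up on its axis; z is the cell's axis, up. Thickest of the four.
- station_a_top (a point): first, at the robot's right-hand end (-y) of the row: one of four like stations fixed on the check rail, a grey block 72 x 64 mm with a flat brass disc 52 mm across. This point: the disc's centre on the flat top where a cell stands, 18 mm above the bench; y along the rail to the robot's left, x across it away from the robot, z up. Neighbours are 68 to 92 mm apart; only the terminal block and end clamp stand higher.
- station_b_top (a point): second from the right: one of four like stations fixed on the check rail, a grey block 72 x 64 mm with a flat brass disc 52 mm across. This point: the disc's centre on the flat top where a cell stands, 18 mm above the bench; y along the rail to the robot's left, x across it away from the robot, z up. Neighbours are 68 to 92 mm apart; only the terminal block and end clamp stand higher.
- station_c_top (a point): third from the right: one of four like stations fixed on the check rail, a grey block 72 x 64 mm with a flat brass disc 52 mm across. This point: the disc's centre on the flat top where a cell stands, 18 mm above the bench; y along the rail to the robot's left, x across it away from the robot, z up. Neighbours are 68 to 92 mm apart; only the terminal block and end clamp stand higher.
- station_d_top (a point): fourth, at the left-hand end (+y) of the row: one of four like stations fixed on the check rail, a grey block 72 x 64 mm with a flat brass disc 52 mm across. This point: the disc's centre on the flat top where a cell stands, 18 mm above the bench; y along the rail to the robot's left, x across it away from the robot, z up. Neighbours are 68 to 92 mm apart; only the terminal block and end clamp stand higher.
- terminal_block: black block 72 x 40 mm fixed at one end of the rail (either end, it changes), with a red and a black binding post, tops 49 mm above the bench; about 67 mm from the centre of the station next to it. The other end has a narrow aluminium clamp with a dark thumbscrew, 33 mm high. Origin: centre of its underside, 8 mm above the bench; axes as the stations'.
There are look-alikes about, which are no part of the job. What is shaped like the part that bears cell_46_center but brown, orange or turquoise is not meant.

How it is judged:
At the end, for the whole second after the job is handed in: Counting from the station next to the terminal block, the 18, 26, 34 and 46 mm cells stand on the four stations in that order, each upright (within 0.08 rad), its axis within 12 mm of the disc's centre, its foot on the station (within 3 mm), at rest and released (((horizontal distance between terminal_block and station_a_top below 0.13 m and horizontal distance between cell_18_center and station_a_top below 0.012 m and z of cell_18_center in the frame of station_a_top between 0.0295 and 0.0355 m and angle between each of cell_18_center, cell_26_center, cell_34_center, cell_46_center's own z axis and vertical below 0.08 rad and horizontal distance between cell_26_center and station_b_top below 0.012 m and z of cell_26_center in the frame of station_b_top between 0.0295 and 0.0355 m and horizontal distance between cell_34_center and station_c_top below 0.012 m and z of cell_34_center in the frame of station_c_top between 0.0275 and 0.0335 m and horizontal distance between cell_46_center and station_d_top below 0.012 m and z of cell_46_center in the frame of station_d_top between 0.037 and 0.043 m) or (horizontal distance between terminal_block and station_d_top below 0.13 m and horizontal distance between cell_18_center and station_d_top below 0.012 m and z of cell_18_center in the frame of station_d_top between 0.0295 and 0.0355 m and angle between each of cell_18_center, cell_26_center, cell_34_center, cell_46_center's own z axis and vertical below 0.08 rad and horizontal distance between cell_26_center and station_c_top below 0.012 m and z of cell_26_center in the frame of station_c_top between 0.0295 and 0.0355 m and horizontal distance between cell_34_center and station_b_top below 0.012 m and z of cell_34_center in the frame of station_b_top between 0.0275 and 0.0335 m and horizontal distance between cell_46_center and station_a_top below 0.012 m and z of cell_46_center in the frame of station_a_top between 0.037 and 0.043 m)) and linear speed of each of cell_18, cell_26, cell_34, cell_46 below 0.02 m/s); the robot touches nothing.
It fails at once if a cell was tipped over (angle between any of cell_18_center, cell_26_center, cell_34_center, cell_46_center's own z axis and vertical above 1 rad).
It fails at once if another thing on the bench was pushed out of its place (by more than 40 mm) (distance of any of tape_roll, prismatic_cell, multimeter, caliper, coin_tray, screwdriver, jar from where it was at the start of the episode above 0.04 m).
It also fails if it takes over 112 s, if anything falls off the work surface, if the arm or the gripper's body presses on something with over 40 N, if the wrist force passes 120 N, or if a joint passes its speed limit or range.

ROBOT

A 7-joint arm with a two-finger parallel gripper is mounted at the origin on the work surface. World frame = base frame: x ahead of the robot, y to its left, z up, the work surface at z = 0. Lengths are in m, angles in rad, forces in N, time in s.
With the tool pointing down it reaches from about 0.35 to 0.9 m from the base axis. Payload 8.1 kg.
Tool frame: the origin (TCP) lies between the finger pads; the fingertips stand 17 mm ahead of it and the grasp point (between the pads) lies 2 mm behind it; z points along the fingers, y is the direction in which the jaws open and shut (so a half turn about z gives the same grasp; the last joint's range is limited). The gripper opens to 92 mm and grips with 3 to 60 N. Pads are 19 mm wide; open, the fingers measure 130 mm over their backs; the gripper's body (75 mm by 190 mm) begins 47 mm behind the grasp point.
Start: joints at [1.204, 0.434, 0.025, 1.573, -0.012, 1.134, -0.075], TCP at [0.163, -0.603, 0.244] pointing down, gripper open.
Joint ranges: [-2.62, 2.62], [-0.44, 2.09], [-1.27, 1.32], [0.08, 2.57], [-1.32, 4.46], [0.12, 2], [-2.74, 2.74]. Speed limits (rad/s): [2.22, 2.22, 3.01, 3.01, 3.14, 3.14, 3.14].

INTERFACE

Orientations are given as a rotation vector (axis times angle).
In Python, from cell import arm gives the robot as it stands. The module is installed in compiled form; this text tells all that it offers.
- The arm moves only by the shell command python3 -m crank 'ROWS' [FORCE]. ROWS is JSON, a list of rows, each a list of 5 numbers: the opening, from 0 (shut) to 1 (fully open), then the shift along the world's x, y, z normalised to -1 to 1, where 1 is 40 cm, then the turn about the world's z normalised to -1 to 1, where 1 is 60 degrees. In form: [[fingers, tx, ty, tz, twist], ...]. A call has exactly 8 rows; each row shifts and turns the commanded pose from where the row before left it; what a row does not reach is not made up. A row lasts 1/12 s, in which the tool goes at most 41.7 mm and 7.16 degrees, less where a joint would pass 70% of its speed; a pose out of reach is approached as far as the arm can. A call with a number of a shift or a turn outside -1 to 1 is refused whole. A call with a gripper value outside its range is refused whole. The fingers move at their own pace and stop on an object; FORCE is the grip in N (left out, the last holds). Time passes only in rows, so rows that do not move let the fingers close, or fill a call up. It gives the time, the measured TCP pose, the force and the opening at its end, in the units of the state.
- arm.observe(): the state, without advancing time (a new reading comes with each control period).
- arm.get_image(name): name is "scene" or "top"; returns the picture (480x640x3 uint8, red, green, blue); there is no depth.
- arm.get_calibration(name): a dict with "intrinsics" (3x3 intrinsics, pixels), "extrinsics" (4x4, takes a point from camera to world coordinates). Camera axes: x right, y down, z forward; pixel columns grow to the right and rows downward; lengths in m; the calibration is good to about 2 mm. A picture is of the moment at which its call begins. get_calibration takes no time and is no camera call.
- arm.sign_off(): hands the job in, once; it reports no verdict.
The state is a dict: "clock": time; "joints": joint angles; "dq": joint speeds; "joint_efforts": joint torques, N m; "position": TCP position; "ee_rot": TCP orientation; "force": force on the tool from outside, world axes, zero at the start; "ft_torque": the same for the moment, N m; "width": opening from 0.0 (shut) to 1.0 (fully open).
Only numpy, scipy, OpenCV 4.12 (cv2) and the standard library are available. Lean on these libraries where they do the work, as an engineer would, in place of code of your own. Each camera call takes 0.05 s, during which the arm holds its last target.

## Working session

There is one attempt and no reset: what is moved stays moved. The work goes in short steps, Python scripts to look and compute and a shell command to move; the robot and the scene stay as the last step left them, time stands still between calls to the robot, and variables do not carry over. Pictures are saved under pics/ and viewed, and the job is handed in when it is done.

```bash
mkdir -p pics; python3 - <<'E'
from cell import arm
import cv2
s=arm.observe();print({k:(v if not hasattr(v,'round') else v) for k,v in s.items()})
for n in("scene","top"):
    cv2.imwrite(f"pics/{n}0.png",arm.get_image(n)[:,:,::-1]);c=arm.get_calibration(n);print(c)
E
```

```text
{'clock': 0.0, 'joints': array([ 1.20441038,  0.43521774,  0.02498535,  1.5741073 , -0.01160106,
        1.13402238, -0.07509434]), 'dq': array([-1.04960848e-03, -1.55515780e-04, -5.19479784e-04,  6.25619014e-05,
        9.77068514e-05, -1.76362006e-03,  1.24874052e-03]), 'joint_efforts': array([-5.19195055e-04, -6.67844582e+01,  9.85142179e-01, -3.14466512e+01,
       -6.04572985e-02,  4.30284650e-02,  1.69431360e-04]), 'position': array([ 0.16276983, -0.60291522,  0.24294442]), 'ee_rot': array([-3.11276720e+00, -4.12829167e-01,  5.63923089e-04]), 'force': array([-0.19505471, -0.04372468,  0.04528166]), 'ft_torque': array([0.04714765, 0.00912537, 0.03710502]), 'width': 0.9990379858012115}
{'intrinsics': array([[445.96415894,   0.        , 316.96355108],
       [  0.        , 445.96415894, 239.34706624],
       [  0.        ,   0.        ,   1.        ]]), 'extrinsics': array([[ 0.19509482,  0.53701361, -0.82070359,  1.17703515],
       [ 0.98073799, -0.11495548,  0.15791845, -0.14513608],
       [-0.00954002, -0.83570426, -0.54909687,  0.52839229],
       [ 0.        ,  0.        ,  0.        ,  1.        ]])}
{'intrinsics': array([[560.58741517,   0.        , 316.56259718],
       [  0.        , 560.58741517, 228.57294096],
       [  0.        ,   0.        ,   1.        ]]), 'extrinsics': array([[-0.02302975, -0.99897109,  0.03906913,  0.44692886],
       [-0.9995849 ,  0.02233203, -0.01820198,  0.00657602],
       [ 0.01731076, -0.0394721 , -0.99907071,  1.11407154],
       [ 0.        ,  0.        ,  0.        ,  1.        ]])}
```

View pics/scene0.png

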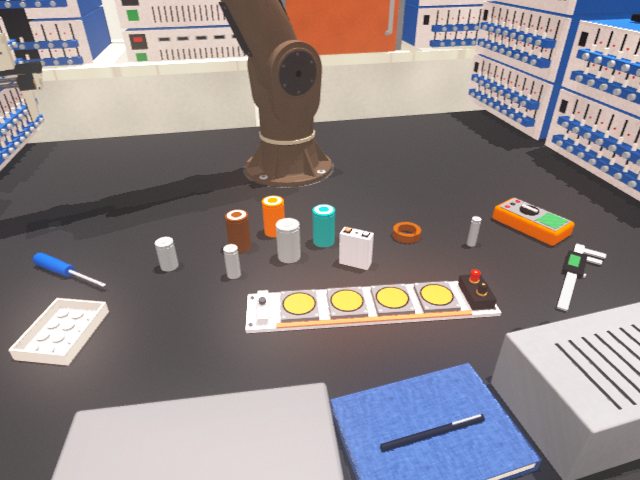

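View pics/top0.png

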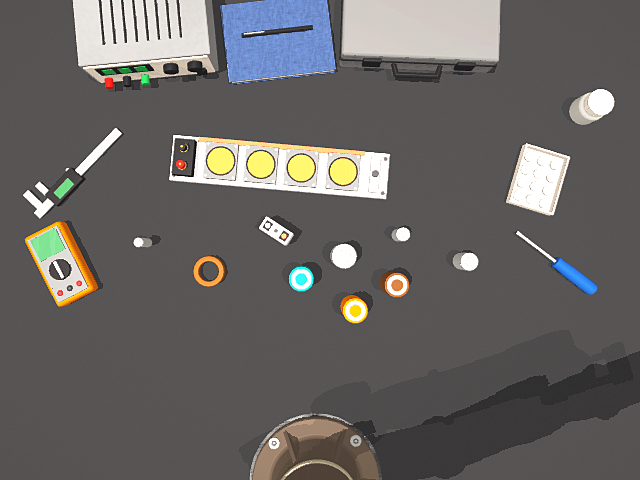

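The top view shows the terminal block at the left of the image (+y), so 18→d, 26→c, 34→b and 46→a. Candidates in the top image are steel cells at (143,242), (401,234), (466,261) and (344,256). The turquoise (301,279), orange (354,309) and brown (397,285) ones are look-alikes. I'll enlarge to confirm.

```bash
cat > h.py <<'E'
from cell import arm
import numpy as np, cv2
def ray(n,u,v,z):
    c=arm.get_calibration(n);K=c["intrinsics"];T=c["extrinsics"]
    d=T[:3,:3]@np.linalg.solve(K,[u,v,1]);o=T[:3,3]
    return o+d*(z-o[2])/d[2]
def proj(n,p):
    c=arm.get_calibration(n);K=c["intrinsics"];T=c["extrinsics"]
    q=K@(T[:3,:3].T@(np.asarray(p)-T[:3,3]));return q[:2]/q[2]
E
python3 - <<'E'
from h import *
a=cv2.imread("pics/top0.png")
t=[cv2.resize(a[v-25:v+25,u-25:u+25],(400,300) if 0 else (300,300),interpolation=cv2.INTER_NEAREST) for u,v in((143,242),(401,234),(466,261),(344,256))]
cv2.imwrite("pics/crop.png",np.vstack([np.hstack(t[:2]),np.hstack(t[2:])]))
hsv=cv2.cvtColor(a,cv2.COLOR_BGR2HSV)
m=cv2.inRange(hsv,(22,120,120),(35,255,255))
n,l,st,ce=cv2.connectedComponentsWithStats(m)
for i in range(1,n):
    if st[i,4]>300:print(ce[i].round(1),st[i],ray("top",*ce[i],.018).round(4))
m=cv2.inRange(hsv,(0,0,110),(179,60,255))
n,l,st,ce=cv2.connectedComponentsWithStats(m)
for i in range(1,n):
    if 30<st[i,4]<1500 and 200<ce[i][1]<330:print(ce[i].round(1),st[i])
E
```

```text
[220.2 160.4] [207 148  27  26 536] [0.6278 0.1725 0.018 ]
[260.4 163.8] [248 151  26  26 533] [0.6194 0.0939 0.018 ]
[300.7 167.4] [288 155  26  26 536] [0.6108 0.015  0.018 ]
[342.6 171.1] [330 159  26  26 529] [ 0.6017 -0.0672  0.018 ]
[ 38.3 203.9] [ 23 190  31  29 356]
[275.2 230.5] [259 216  35  30 424]
[ 60.7 270.2] [  27  226   61   76 1310]
[400.5 234.2] [391 227  19  15 219]
[535.4 246.1] [516 231  40  32 163]
[141.9 242. ] [133 237  19  11 158]
[343.2 255.8] [330 244  27  25 528]
[465.3 261.1] [453 253  26  18 390]
[300.6 278.5] [291 269  20  20 217]
[396.6 284.5] [387 275  20  20 206]
[354.7 310.5] [345 301  20  20 207]
```

View pics/crop.png

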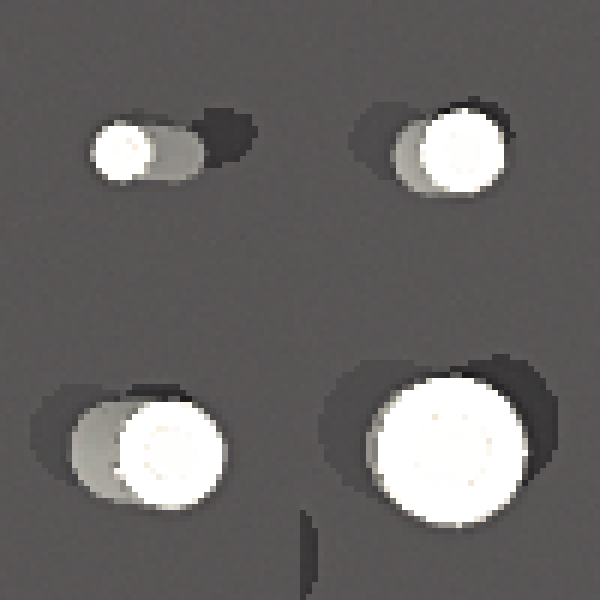

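The crop shows four plain steel cells with white tops about 10, 14, 18 and 25 px across, which matches 18, 26, 34 and 46 mm. Next I measure the top discs on their height planes.

```bash
python3 - <<'E'
from h import *
a=cv2.imread("pics/top0.png");s=cv2.imread("pics/scene0.png")
g=a.min(2);m=(g>215).astype(np.uint8)
n,l,st,ce=cv2.connectedComponentsWithStats(m)
H={9:.065,14:.065,18:.061,25:.08}
for name,(u,v),h,d in(("18",(138,242),.065,18),("26",(402,234),.065,26),("34",(468,261),.061,34),("46",(344,256),.08,46)):
    i=l[v,u];c=ce[i];p=ray("top",*c,h);q=ray("top",c[0]+1,c[1],h)
    print(name,c.round(1),st[i,2:],p.round(4),"dia mm",2*np.sqrt(st[i,4]/np.pi)*np.linalg.norm(q-p)*1000, "scene top/bottom",proj("scene",p).round(),proj("scene",[p[0],p[1],0]).round())
for p in ([.6278,.1725,.018],[.6017,-.0672,.018]):print(proj("scene",p))
b=cv2.cvtColor(s,cv2.COLOR_BGR2HSV)
m=cv2.inRange(b,(22,120,120),(32,255,255));n,l,st,ce=cv2.connectedComponentsWithStats(m)
for i in range(1,n):
    if st[i,4]>300:print(ce[i].round(1),ray("scene",*ce[i],.018).round(4))
for u,v in((275,230),(301,279),(397,285),(354,309),(208,271)):print((u,v),ray("top",u,v,.06).round(3))
E
```

```text
18 [137.8 241.9] [ 9  9 66] [0.4705 0.3206 0.065 ] dia mm 16.97000124464023 scene top/bottom [476. 217.] [470. 243.]
26 [402.6 233.8] [ 14  14 145] [ 0.4745 -0.1739  0.065 ] dia mm 25.58209103394226 scene top/bottom [230. 247.] [234. 274.]
34 [468.9 261.2] [ 18  17 240] [ 0.4202 -0.2982  0.061 ] dia mm 33.109286522525366 scene top/bottom [164. 240.] [170. 266.]
46 [343.7 255.7] [ 25  24 470] [ 0.4363 -0.0611  0.08  ] dia mm 45.16400765722499 scene top/bottom [287. 223.] [289. 256.]
[436.41296849 293.6250669 ]
[298.92017772 302.68660823]
[436.4 294.2] [0.6293 0.1718 0.018 ]
[391.8 297.1] [0.6205 0.0932 0.018 ]
[346.5 300. ] [0.6118 0.0142 0.018 ]
[298.6 303.1] [ 0.6027 -0.0679  0.018 ]
(275, 230) [0.487 0.066 0.06 ]
(301, 279) [0.394 0.019 0.06 ]
(397, 285) [ 0.379 -0.161  0.06 ]
(354, 309) [ 0.336 -0.079  0.06 ]
(208, 271) [0.413 0.192 0.06 ]
```

Both views agree within 2 mm, and the station spacing of 79, 79 and 82 mm is as described. I'll start with the 34 mm cell, jaws aligned along the rail (twist of about -21°).

```bash
python3 -m crank '[[0.7,0.06,0.07,0,-0.045],[0.7,0.06,0.07,0,-0.045],[0.7,0.06,0.07,0,-0.045],[0.7,0.06,0.07,0,-0.045],[0.7,0.06,0.07,0,-0.045],[0.7,0.06,0.07,0,-0.045],[0.7,0.06,0.07,0,-0.045],[0.7,0.06,0.07,0,-0.04]]' 20
```

```text
clock: 0.77
position: [0.3556, -0.3777, 0.2436]
ee_rot: [-3.137, 0.174, 0.001]
force: [0.8, -0.8, 0.3]
width: 0.701
```

```bash
python3 -m crank '[[0.65,0.04,0.05,0,0],[0.65,0.04,0.05,0,0],[0.65,0.04,0.05,0,0],[0.65,0.0415,0.049,0,0],[0.65,0,0,-0.07,0],[0.65,0,0,-0.07,0],[0.65,0,0,-0.07,0],[0.65,0,0,-0.07,0]]'
```

```text
clock: 1.43
position: [0.4195, -0.2995, 0.1306]
ee_rot: [3.137, -0.169, 0.0]
force: [-0.5, -1.0, -0.1]
width: 0.647
```

```bash
python3 -m crank '[[0.65,0.001,0.002,-0.044,0],[0.65,0,0,-0.044,0],[0.65,0,0,-0.044,0],[0.65,0,0,-0.044,0],[0.65,0,0,-0.044,0],[0.65,0,0,0,0],[0.65,0,0,0,0],[0.65,0,0,0,0]]' && python3 -m crank '[[0.2,0,0,0,0],[0.2,0,0,0,0],[0.2,0,0,0,0],[0.2,0,0,0,0],[0.2,0,0,0,0],[0.2,0,0,0,0],[0.2,0,0,0,0],[0.2,0,0,0,0]]' 20
```

```text
clock: 2.1
position: [0.4202, -0.2991, 0.0444]
ee_rot: [3.137, -0.17, 0.001]
force: [-0.3, -0.1, 0.1]
width: 0.648
clock: 2.77
position: [0.4202, -0.2991, 0.0442]
ee_rot: [3.137, -0.17, 0.001]
force: [-1.5, 0.7, 5.2]
width: 0.366
```

Gripped (33.7 mm opening). Lifting and moving towards b.

```bash
python3 -m crank '[[0.2,0,0,0.03,0],[0.2,0,0,0.05,0],[0.2,0,0,0.06,0],[0.2,0,0,0.06,0],[0.2,0,0,0.06,0],[0.2,0,0,0.06,0],[0.2,0,0,0.06,0],[0.2,0,0,0.05,0]]' 20
python3 -m crank '[[0.2,0.02,0.03,0,0],[0.2,0.03,0.05,0,0],[0.2,0.03,0.05,0,0],[0.2,0.03,0.05,0,0],[0.2,0.03,0.05,0,0],[0.2,0.03,0.05,0,0],[0.2,0.03,0.05,0,0],[0.2,0.03,0.05,0,0]]' 20
python3 -m crank '[[0.2,0.035,0.06,0,0],[0.2,0.035,0.06,0,0],[0.2,0.035,0.06,0,0],[0.2,0.035,0.06,0,0],[0.2,0.035,0.06,0,0],[0.2,0.035,0.06,0,0],[0.2,0.03,0.04,0,0],[0.2,0.008,0.004,0,0]]' 20
```

```text
clock: 3.43
position: [0.4198, -0.2989, 0.2172]
ee_rot: [3.137, -0.17, 0.0]
force: [0.4, -0.2, -0.7]
width: 0.369
clock: 4.1
position: [0.512, -0.1459, 0.2154]
ee_rot: [-3.137, 0.17, 0.001]
force: [0.4, -0.4, -1.1]
width: 0.365
clock: 4.77
position: [0.6122, 0.0197, 0.2152]
ee_rot: [-3.135, 0.161, 0.0]
force: [-0.6, 1.1, -1.0]
width: 0.367
```

```bash
python3 -m crank '[[0.2,0,0,-0.05,0],[0.2,0,0,-0.06,0],[0.2,0,0,-0.06,0],[0.2,0,0,-0.06,0],[0.2,0,0,-0.06,0],[0.2,0,0,-0.03,0],[0.2,0,0,0,0],[0.2,0,0,0,0]]' 20
python3 - <<'E'
from h import *
s=arm.observe();print(s["position"])
a=arm.get_image("top")[:,:,::-1];b=arm.get_image("scene")[:,:,::-1]
cv2.imwrite("pics/t1.png",np.hstack([cv2.resize(a[100:300,200:450],(400,320)),cv2.resize(b[180:380,170:420],(400,320))]))
E
```

```text
clock: 5.43
position: [0.6109, 0.0142, 0.0877]
ee_rot: [3.137, -0.17, -0.002]
force: [0.2, 0.6, -2.0]
width: 0.365
[0.61089649 0.01421881 0.08768478]
```

View pics/t1.png

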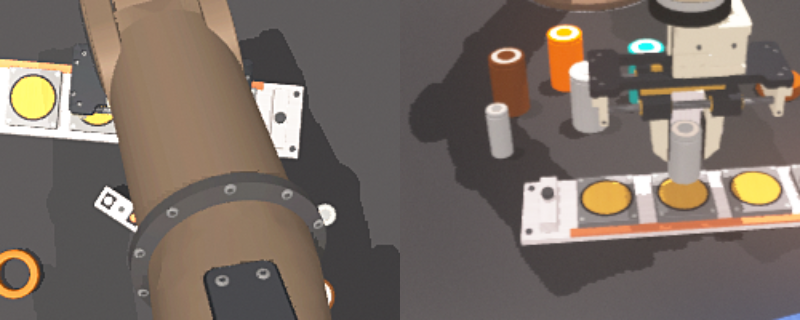

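The cell is held upright above station b, with its foot about 25 mm above the disc. Lowering, then releasing slightly.

```bash
python3 -m crank '[[0.2,0,0,-0.02,0],[0.2,0,0,-0.02,0],[0.2,0,0,-0.01,0],[0.2,0,0,-0.008,0],[0.2,0,0,-0.005,0],[0.2,0,0,0,0],[0.2,0,0,0,0],[0.2,0,0,0,0]]' 20

```

```text
clock: 6.2
position: [0.6112, 0.0146, 0.0626]
ee_rot: [3.137, -0.17, 0.0]
force: [0.6, 1.0, -1.4]
width: 0.365
```

```bash
python3 -m crank '[[0.4,0,0,0,0],[0.45,0,0,0,0],[0.5,0,0,0,0],[0.5,0,0,0,0],[0.5,0,0,0,0],[0.5,0,0,0,0],[0.5,0,0,0,0],[0.5,0,0,0,0]]' 20
python3 -m crank '[[0.5,0,0,0.02,0],[0.5,0,0,0.04,0],[0.5,0,0,0.06,0],[0.5,0,0,0.06,0],[0.5,0,0,0.06,0],[0.5,0,0,0.06,0],[0.5,0,0,0.06,0],[0.5,0,0,0.04,0]]' 20
```

```text
clock: 6.87
position: [0.6112, 0.0146, 0.0626]
ee_rot: [3.137, -0.17, 0.0]
force: [0.2, 0.1, -0.7]
width: 0.502
clock: 7.53
position: [0.6118, 0.0147, 0.2258]
ee_rot: [-3.137, 0.17, -0.005]
force: [0.7, -0.1, -0.3]
width: 0.502
```

```bash
python3 -m crank '[[0.7,-0.055,-0.024,0,0],[0.7,-0.055,-0.024,0,0],[0.7,-0.055,-0.024,0,0],[0.7,-0.055,-0.024,0,0],[0.7,-0.055,-0.024,0,0],[0.7,-0.055,-0.024,0,0],[0.7,-0.055,-0.024,0,0],[0.7,-0.053,-0.021,0,0]]' 20
python3 -m crank '[[0.72,0,0,-0.03,0],[0.72,0,0,-0.05,0],[0.72,0,0,-0.06,0],[0.72,0,0,-0.05,0],[0.72,0,0,0,0],[0.72,0,0,0,0],[0.72,0,0,0,0],[0.72,0,0,0,0]]' 20
```

```text
clock: 8.2
position: [0.4347, -0.0615, 0.2231]
ee_rot: [3.137, -0.17, 0.001]
force: [0.3, -0.4, -0.0]
width: 0.699
clock: 8.87
position: [0.4369, -0.061, 0.1479]
ee_rot: [3.137, -0.17, 0.004]
force: [-0.9, -1.3, 0.6]
width: 0.72
```

```bash
python3 - <<'E'
from h import *
b=arm.get_image("scene")[:,:,::-1]
cv2.imwrite("pics/t2.png",cv2.resize(b[150:350,170:420],(800,600)))
E
```

```text
(no output)
```

View pics/t2.png

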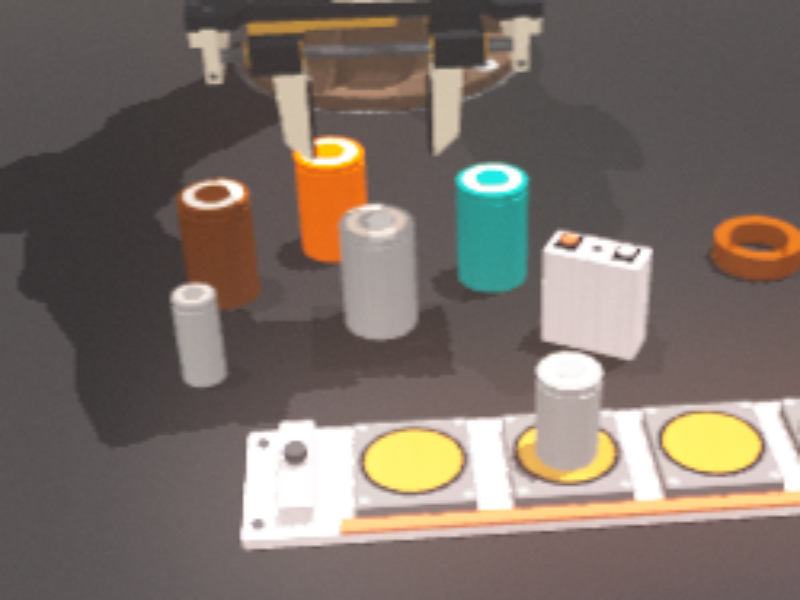

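The 34 mm cell stands centred on b, and the open jaws straddle the 46 mm cell at crop (380,270), clear of the coloured ones. Going down to grip it.

```bash
python3 -m crank '[[0.72,0,0,-0.04,0],[0.72,0,0,-0.05,0],[0.72,0,0,-0.05,0],[0.72,0,0,-0.05,0],[0.72,0,0,-0.04,0],[0.72,0,0,-0.01,0],[0.72,0,0,0,0],[0.72,0,0,0,0]]' 25
python3 -m crank '[[0.3,0,0,0,0],[0.3,0,0,0,0],[0.3,0,0,0,0],[0.3,0,0,0,0],[0.3,0,0,0,0],[0.3,0,0,0,0],[0.3,0,0,0,0],[0.3,0,0,0,0]]' 25
```

```text
clock: 9.58
position: [0.4365, -0.061, 0.0513]
ee_rot: [3.137, -0.17, 0.001]
force: [0.2, -1.1, 0.1]
width: 0.721
clock: 10.25
position: [0.4364, -0.0611, 0.0511]
ee_rot: [3.137, -0.17, 0.002]
force: [-1.5, -0.7, 7.6]
width: 0.493
```

```bash
python3 -m crank '[[0.3,0,0,0.03,0],[0.3,0,0,0.05,0],[0.3,0,0,0.06,0],[0.3,0,0,0.06,0],[0.3,0,0,0.06,0],[0.3,0,0,0.06,0],[0.3,0,0,0.06,0],[0.3,0,0,0.05,0]]' 25
python3 -m crank '[[0.3,0.03,0,0,0],[0.3,0.06,-0.004,0,0],[0.3,0.07,-0.004,0,0],[0.3,0.07,-0.004,0,0],[0.3,0.07,-0.004,0,0],[0.3,0.06,0,0,0],[0.3,0.04,0,0,0],[0.3,0.0145,0,0,0]]' 25
python3 -m crank '[[0.3,0,0,-0.03,0],[0.3,0,0,-0.06,0],[0.3,0,0,-0.06,0],[0.3,0,0,-0.06,0],[0.3,0,0,-0.06,0],[0.3,0,0,-0.03,0],[0.3,0,0,0,0],[0.3,0,0,0,0]]' 25
```

```text
clock: 10.92
position: [0.4356, -0.061, 0.2241]
ee_rot: [3.137, -0.169, 0.0]
force: [0.5, -0.8, -3.7]
width: 0.493
clock: 11.58
position: [0.6038, -0.0671, 0.2205]
ee_rot: [-3.137, 0.169, 0.002]
force: [-0.8, 0.1, -3.6]
width: 0.497
clock: 12.25
position: [0.6013, -0.0673, 0.1022]
ee_rot: [3.137, -0.17, -0.002]
force: [0.5, 0.2, -2.0]
width: 0.497
```

```bash
python3 -m crank '[[0.3,0.001,0,-0.02,0],[0.3,0,0,-0.025,0],[0.3,0,0,-0.02,0],[0.3,0,0,-0.012,0],[0.3,0,0,-0.005,0],[0.3,0,0,0,0],[0.3,0,0,0,0],[0.3,0,0,0,0]]' 25
```

```text
clock: 12.92
position: [0.6023, -0.0674, 0.0698]
ee_rot: [3.137, -0.17, 0.0]
force: [0.3, 0.4, -3.1]
width: 0.5
```

```bash
python3 -m crank '[[0.52,0,0,-0.001,0],[0.55,0,0,0,0],[0.6,0,0,0,0],[0.62,0,0,0,0],[0.62,0,0,0,0],[0.62,0,0,0,0],[0.62,0,0,0,0],[0.62,0,0,0,0]]' 25
python3 -m crank '[[0.62,0,0,0.02,0],[0.62,0,0,0.04,0],[0.62,0,0,0.06,0],[0.62,0,0,0.06,0],[0.62,0,0,0.06,0],[0.62,0,0,0.06,0],[0.62,0,0,0.06,0],[0.62,0,0,0.03,0]]' 25
```

```text
clock: 13.58
position: [0.6022, -0.0674, 0.0694]
ee_rot: [3.137, -0.17, 0.0]
force: [-0.6, 0.3, 0.0]
width: 0.623
clock: 14.25
position: [0.6032, -0.0673, 0.2293]
ee_rot: [-3.137, 0.17, -0.007]
force: [0.6, 0.1, 0.4]
width: 0.623
```

```bash
python3 -m crank '[[0.55,-0.04,-0.033,0,0],[0.55,-0.04,-0.033,0,0],[0.55,-0.04,-0.033,0,0],[0.55,-0.04,-0.033,0,0],[0.55,-0.04,-0.033,0,0],[0.55,-0.04,-0.033,0,0],[0.55,-0.04,-0.033,0,0],[0.55,-0.039,-0.035,0,0]]' 15
python3 -m crank '[[0.55,0,0,-0.03,0],[0.55,0,0,-0.06,0],[0.55,0,0,-0.06,0],[0.55,0,0,-0.05,0],[0.55,0,0,-0.02,0],[0.55,0,0,0,0],[0.55,0,0,0,0],[0.55,0,0,0,0]]'
python3 - <<'E'
from h import *
b=arm.get_image("scene")[:,:,::-1]
cv2.imwrite("pics/t3.png",cv2.resize(b[150:350,170:420],(800,600)))
E
```

```text
clock: 14.92
position: [0.4737, -0.1742, 0.226]
ee_rot: [3.137, -0.169, 0.001]
force: [0.7, -0.3, -0.8]
width: 0.547
clock: 15.58
position: [0.4754, -0.1739, 0.1386]
ee_rot: [3.137, -0.169, 0.003]
force: [1.0, -0.5, -0.5]
width: 0.549
```

View pics/t3.png

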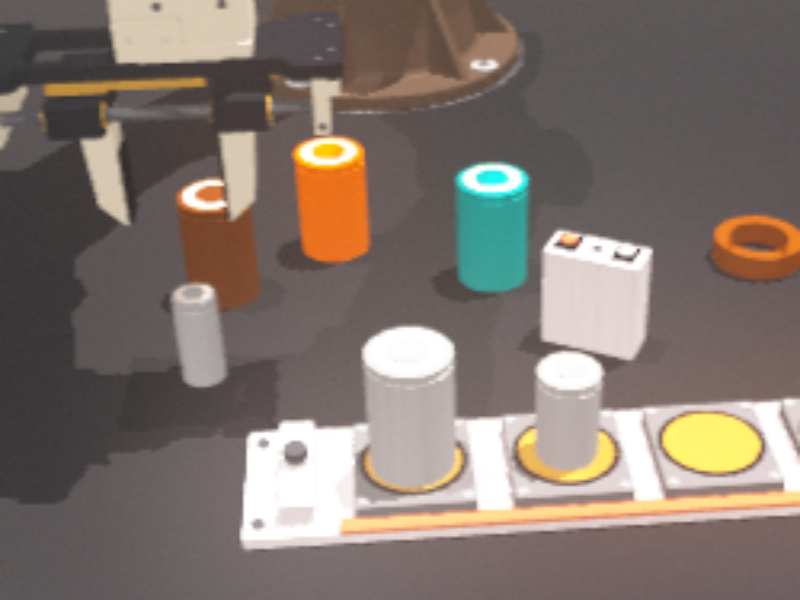

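The 46 mm cell is upright and centred on a. The jaws straddle the 26 mm cell.

```bash
python3 -m crank '[[0.55,0,0,-0.04,0],[0.55,0,0,-0.05,0],[0.55,0,0,-0.05,0],[0.55,0,0,-0.05,0],[0.55,0,0,-0.03,0],[0.55,0,0,-0.01,0],[0.55,0,0,0,0],[0.55,0,0,0,0]]' 15
python3 -m crank '[[0.1,0,0,0,0],[0.1,0,0,0,0],[0.1,0,0,0,0],[0.1,0,0,0,0],[0.1,0,0,0,0],[0.1,0,0,0,0],[0.1,0,0,0,0],[0.1,0,0,0,0]]' 15
```

```text
clock: 16.3
position: [0.4753, -0.174, 0.0463]
ee_rot: [3.137, -0.17, 0.002]
force: [-0.1, 1.0, 1.5]
width: 0.55
clock: 16.97
position: [0.4748, -0.1739, 0.0457]
ee_rot: [3.137, -0.17, 0.001]
force: [-0.7, -0.4, 6.0]
width: 0.28
```

```bash
python3 -m crank '[[0.1,0,0,0.03,0],[0.1,0,0,0.05,0],[0.1,0,0,0.06,0],[0.1,0,0,0.06,0],[0.1,0,0,0.06,0],[0.1,0,0,0.06,0],[0.1,0,0,0.06,0],[0.1,0,0,0.05,0]]' 15
python3 -m crank '[[0.1,0.02,0.03,0,0],[0.1,0.025,0.045,0,0],[0.1,0.025,0.045,0,0],[0.1,0.025,0.045,0,0],[0.1,0.025,0.045,0,0],[0.1,0.025,0.045,0,0],[0.1,0.025,0.045,0,0],[0.1,0.025,0.045,0,0]]' 15
python3 -m crank '[[0.1,0.025,0.05,0,0],[0.1,0.025,0.05,0,0],[0.1,0.025,0.05,0,0],[0.1,0.025,0.05,0,0],[0.1,0.025,0.05,0,0],[0.1,0.025,0.045,0,0],[0.1,0.018,0.0285,0,0],[0.1,0,0,0,0]]' 15
python3 -m crank '[[0.1,0,0,-0.03,0],[0.1,0,0,-0.06,0],[0.1,0,0,-0.06,0],[0.1,0,0,-0.06,0],[0.1,0,0,-0.06,0],[0.1,0,0,-0.03,0],[0.1,0,0,0,0],[0.1,0,0,0,0]]' 15
```

```text
clock: 17.63
position: [0.4745, -0.1738, 0.2189]
ee_rot: [3.137, -0.17, 0.001]
force: [0.8, -0.5, -0.7]
width: 0.278
clock: 18.3
position: [0.5526, -0.0349, 0.217]
ee_rot: [3.137, -0.17, -0.001]
force: [0.7, 0.3, -1.8]
width: 0.275
clock: 18.97
position: [0.6203, 0.097, 0.2168]
ee_rot: [-3.136, 0.164, 0.001]
force: [0.2, 0.4, -1.5]
width: 0.28
clock: 19.63
position: [0.6194, 0.0925, 0.0971]
ee_rot: [3.136, -0.171, -0.002]
force: [-0.6, 0.2, -0.6]
width: 0.28
```

```bash
python3 -m crank '[[0.1,0.001,0.001,-0.02,0],[0.1,0,0,-0.025,0],[0.1,0,0,-0.02,0],[0.1,0,0,-0.012,0],[0.1,0,0,-0.006,0],[0.1,0,0,0,0],[0.1,0,0,0,0],[0.1,0,0,0,0]]' 15
```

```text
clock: 20.3
position: [0.6202, 0.0941, 0.0642]
ee_rot: [-3.137, 0.169, -0.0]
force: [-0.4, 0.3, -0.3]
width: 0.278
```

```bash
python3 -m crank '[[0.3,0,0,0,0],[0.34,0,0,0,0],[0.38,0,0,0,0],[0.42,0,0,0,0],[0.42,0,0,0,0],[0.42,0,0,0,0],[0.42,0,0,0,0],[0.42,0,0,0,0]]' 15
python3 -m crank '[[0.42,0,0,0.02,0],[0.42,0,0,0.04,0],[0.42,0,0,0.06,0],[0.42,0,0,0.06,0],[0.42,0,0,0.06,0],[0.42,0,0,0.06,0],[0.42,0,0,0.06,0],[0.42,0,0,0.03,0]]' 15
```

```text
clock: 20.97
position: [0.6201, 0.094, 0.0641]
ee_rot: [3.137, -0.17, -0.0]
force: [-0.3, 0.2, -0.5]
width: 0.421
clock: 21.63
position: [0.6212, 0.0944, 0.224]
ee_rot: [-3.136, 0.169, -0.006]
force: [0.3, 0.5, 0.6]
width: 0.418
```

```bash
python3 -m crank '[[0.42,-0.03,0.045,0,0],[0.42,-0.035,0.055,0,0],[0.42,-0.035,0.055,0,0],[0.42,-0.035,0.055,0,0],[0.42,-0.035,0.055,0,0],[0.42,-0.035,0.055,0,0],[0.42,-0.035,0.055,0,0],[0.42,-0.035,0.055,0,0]]' 12
python3 -m crank '[[0.42,-0.035,0.055,0,0],[0.42,-0.035,0.055,0,0],[0.42,-0.029,0.0265,0,0],[0.42,0,0,-0.05,0],[0.42,0,0,-0.06,0],[0.42,0,0,-0.06,0],[0.42,0,0,-0.055,0],[0.42,0,0,0,0]]'
python3 - <<'E'
from h import *
b=arm.get_image("scene")[:,:,::-1]
cv2.imwrite("pics/t4.png",cv2.resize(b[130:330,280:530],(800,600)))
E
```

```text
clock: 22.3
position: [0.5092, 0.2668, 0.2201]
ee_rot: [3.137, -0.17, -0.0]
force: [0.3, 0.1, -0.0]
width: 0.419
clock: 22.97
position: [0.4684, 0.3187, 0.1261]
ee_rot: [3.132, -0.169, -0.008]
force: [-0.5, -0.8, 0.8]
width: 0.42
```

View pics/t4.png

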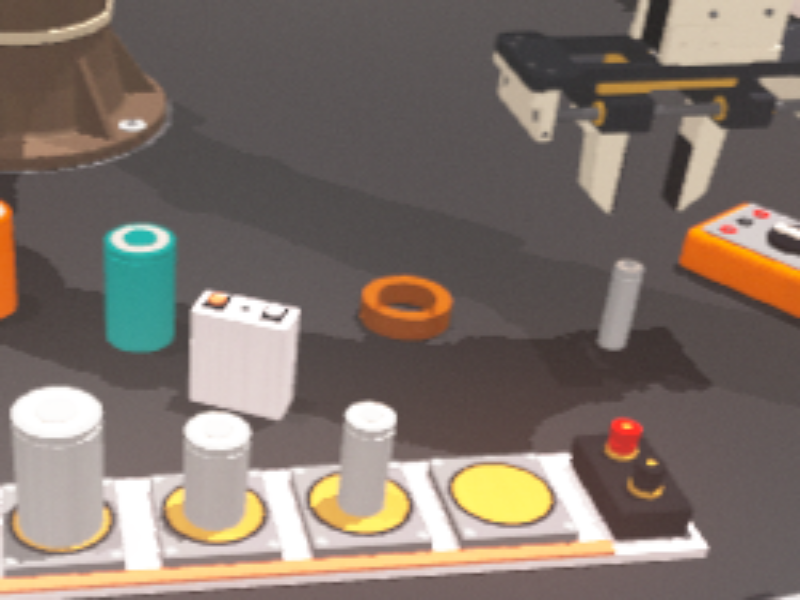

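Three cells stand on a, b and c. The 18 mm cell is under the jaws, and the multimeter is well below the gripper body.

```bash
python3 -m crank '[[0.42,0,0,0,0],[0.42,0,0,0,0],[0.42,0,0,0,0],[0.42,0,0,0,0],[0.42,0,0,0,0],[0.42,0,0,0,0],[0.42,0,0,0,0],[0.42,0,0,0,0]]' 12
```

```text
clock: 23.68
position: [0.4706, 0.3206, 0.1302]
ee_rot: [-3.137, 0.17, -0.0]
force: [0.6, 0.1, -0.7]
width: 0.421
```

```bash
python3 -m crank '[[0.42,0,0,-0.03,0],[0.42,0,0,-0.04,0],[0.42,0,0,-0.05,0],[0.42,0,0,-0.05,0],[0.42,0,0,-0.03,0],[0.42,0,0,-0.012,0],[0.42,0,0,0,0],[0.42,0,0,0,0]]' 12
python3 -m crank '[[0.35,0,0,0,0],[0.3,0,0,0,0],[0.25,0,0,0,0],[0.2,0,0,0,0],[0.1,0,0,0,0],[0.05,0,0,0,0],[0.05,0,0,0,0],[0.05,0,0,0,0]]' 12
```

```text
clock: 24.35
position: [0.4708, 0.3209, 0.0458]
ee_rot: [-3.137, 0.169, -0.0]
force: [-0.8, -0.0, 0.6]
width: 0.423
clock: 25.02
position: [0.4708, 0.3208, 0.0458]
ee_rot: [-3.137, 0.17, -0.001]
force: [-0.6, -0.2, 5.3]
width: 0.194
```

```bash
python3 -m crank '[[0.05,0,0,0.03,0],[0.05,0,0,0.05,0],[0.05,0,0,0.06,0],[0.05,0,0,0.06,0],[0.05,0,0,0.06,0],[0.05,0,0,0.06,0],[0.05,0,0,0.06,0],[0.05,0,0,0.05,0]]' 12
python3 -m crank '[[0.05,0.02,-0.02,0,0],[0.05,0.035,-0.033,0,0],[0.05,0.035,-0.033,0,0],[0.05,0.035,-0.033,0,0],[0.05,0.035,-0.033,0,0],[0.05,0.035,-0.033,0,0],[0.05,0.035,-0.033,0,0],[0.05,0.035,-0.033,0,0]]' 12
python3 -m crank '[[0.05,0.035,-0.033,0,0],[0.05,0.035,-0.033,0,0],[0.05,0.035,-0.033,0,0],[0.05,0.024,-0.022,0,0],[0.05,0,0,0,0],[0.05,0,0,0,0],[0.05,0,0,0,0],[0.05,0,0,0,0]]' 12
python3 -m crank '[[0.05,0,0,-0.03,0],[0.05,0,0,-0.06,0],[0.05,0,0,-0.06,0],[0.05,0,0,-0.06,0],[0.05,0,0,-0.06,0],[0.05,0,0,-0.03,0],[0.05,0,0,0,0],[0.05,0,0,0,0]]' 12
```

```text
clock: 25.68
position: [0.4704, 0.3207, 0.2198]
ee_rot: [-3.136, 0.169, -0.001]
force: [0.7, 0.2, -0.6]
width: 0.194
clock: 26.35
position: [0.5769, 0.2189, 0.2171]
ee_rot: [3.136, -0.17, -0.001]
force: [-0.1, -0.1, -0.6]
width: 0.195
clock: 27.02
position: [0.6272, 0.1733, 0.2174]
ee_rot: [-3.137, 0.167, 0.001]
force: [-0.1, 0.1, 0.4]
width: 0.194
clock: 27.68
position: [0.6277, 0.1721, 0.0971]
ee_rot: [3.137, -0.169, -0.002]
force: [-0.7, -0.4, -0.2]
width: 0.192
```

```bash
python3 -m crank '[[0.05,0.001,0,-0.02,0],[0.05,0,0,-0.025,0],[0.05,0,0,-0.02,0],[0.05,0,0,-0.012,0],[0.05,0,0,-0.006,0],[0.05,0,0,0,0],[0.05,0,0,0,0],[0.05,0,0,0,0]]' 12
```

```text
clock: 28.35
position: [0.6286, 0.1718, 0.0642]
ee_rot: [-3.137, 0.17, -0.0]
force: [-0.4, -0.2, 0.4]
width: 0.195
```

```bash
python3 -m crank '[[0.21,0,0,0,0],[0.24,0,0,0,0],[0.28,0,0,0,0],[0.32,0,0,0,0],[0.32,0,0,0,0],[0.32,0,0,0,0],[0.32,0,0,0,0],[0.32,0,0,0,0]]' 12
python3 -m crank '[[0.32,0,0,0.02,0],[0.32,0,0,0.04,0],[0.32,0,0,0.06,0],[0.32,0,0,0.06,0],[0.32,0,0,0.06,0],[0.32,0,0,0.06,0],[0.32,0,0,0.06,0],[0.32,0,0,0.04,0]]' 12
python3 -m crank '[[0.32,-0.06,0.05,0,0],[0.32,-0.06,0.06,0,0],[0.32,-0.06,0.06,0,0],[0.32,-0.06,0.06,0,0],[0.32,-0.06,0.06,0,0],[0.32,-0.06,0.06,0,0],[0.32,-0.06,0.06,0,0],[0.32,-0.05,0.06,0,0]]'
python3 -m crank '[[0.32,0,0.06,0,0],[0.32,0,0.06,0,0],[0.32,0,0.06,0,0],[0.32,0,0.06,0,0],[0.32,0,0,0,0],[0.32,0,0,0,0],[0.32,0,0,0,0],[0.32,0,0,0,0]]'
python3 - <<'E'
from h import *
for n in("scene","top"):cv2.imwrite(f"pics/{n}9.png",arm.get_image(n)[:,:,::-1])
a=cv2.imread("pics/top9.png");m=(a.min(2)>215).astype(np.uint8)
n,l,st,ce=cv2.connectedComponentsWithStats(m)
for nm,s,h in(("18",(.6285,.172),.065),("26",(.620,.0935),.065),("34",(.6113,.0146),.061),("46",(.6022,-.0675),.08)):
    u,v=proj("top",[*s,h+.018]).round().astype(int);i=l[v,u];p=ray("top",*ce[i],h+.018)
    print(nm,st[i],p.round(4),"err mm",((p[:2]-s)*1000).round(1))
E
```

```text
clock: 29.02
position: [0.6285, 0.1718, 0.0641]
ee_rot: [3.137, -0.17, -0.0]
force: [0.9, 0.5, 0.1]
width: 0.321
clock: 29.68
position: [0.6291, 0.1721, 0.2276]
ee_rot: [-3.136, 0.17, -0.004]
force: [1.0, -0.0, 1.3]
width: 0.324
clock: 30.35
position: [0.4386, 0.3609, 0.225]
ee_rot: [-3.137, 0.169, -0.001]
force: [0.3, 1.0, 0.3]
width: 0.32
clock: 31.02
position: [0.4411, 0.4545, 0.2244]
ee_rot: [3.136, -0.172, 0.001]
force: [0.8, 0.4, -0.4]
width: 0.322
18 [211 150   9  10  68] [0.6286 0.1718 0.083 ] err mm [ 0.1 -0.2]
26 [251 152  14  14 153] [0.6194 0.094  0.083 ] err mm [-0.6  0.5]
34 [292 154  18  18 255] [0.6107 0.0148 0.079 ] err mm [-0.6  0.2]
46 [ 169  135  221   64 5418] [0.5931 0.0242 0.098 ] err mm [-9.1 91.7]
```

View pics/scene9.png

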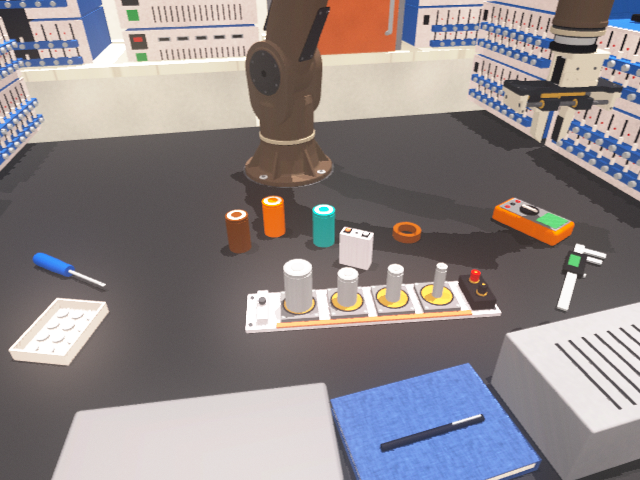

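View pics/top9.png

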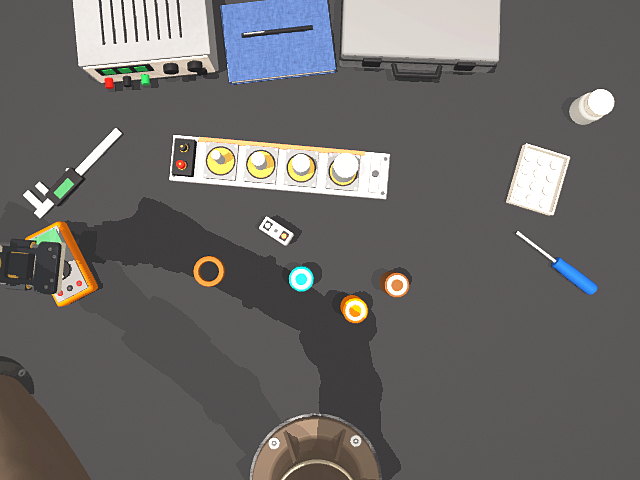

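Both views show the four cells upright, in order, and nothing else moved. The 46 mm blob merged with the white rail (the 92 mm figure is invalid), so I re-measure that one with a circle fit.

```bash
python3 - <<'E'
from h import *
a=cv2.imread("pics/top9.png");c=a[135:195,310:375]
g=cv2.resize(cv2.cvtColor(c,cv2.COLOR_BGR2GRAY),None,fx=8,fy=8,interpolation=cv2.INTER_CUBIC)
o=cv2.HoughCircles(g,cv2.HOUGH_GRADIENT,1.5,100,param1=100,param2=20,minRadius=90,maxRadius=112)
b=cv2.resize(c,None,fx=8,fy=8,interpolation=cv2.INTER_NEAREST)
for x,y,r in o[0]:
    cv2.circle(b,(int(x),int(y)),int(r),(0,0,255),1);u,v=310+(x+.5)/8-.5,135+(y+.5)/8-.5
    print(u,v,r/8,ray("top",u,v,.098),"expected px",proj("top",[.6022,-.0675,.098]))
cv2.imwrite("pics/c46.png",b)
E
```

```text
342.65625 171.21875 13.2375 [ 0.59021215 -0.06191087  0.098     ] expected px [345.55320136 164.61697192]
328.21875 175.34375 13.275 [ 0.58320509 -0.03540267  0.098     ] expected px [345.55320136 164.61697192]
```

View pics/c46.png

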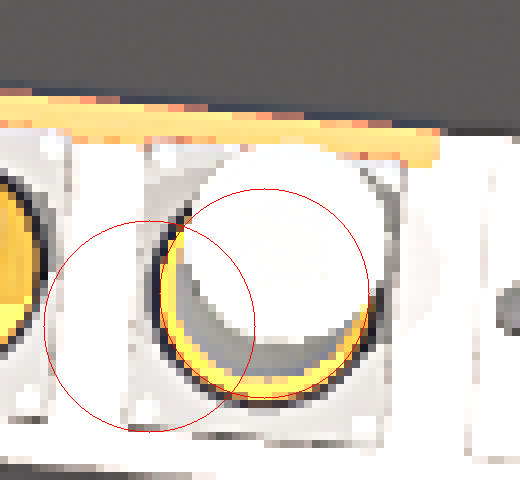

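The circle fit locked onto the brass disc, so I read the cell top from the crop instead. Its edges are at about x 185–387, y 145–345, giving a centre at image (345.3,165.1). The expected centre is (345.6,164.6), so it is within about 1 mm. Handing in.

```bash
python3 -c "
from cell import arm
print(arm.observe()['dq'].round(3)); print(arm.sign_off())"
```

```text
[-0.001  0.001 -0.003 -0.002 -0.002 -0.    -0.001]
the job is handed in; nothing more can be done
None
```

The four cells are on the rail in order of thickness from the terminal block, and the job was handed in at about 31 s of the 112 s allowed. The terminal block is at the +y end, so the 18, 26, 34 and 46 mm cells went on stations d, c, b and a.

- **Placement:** The last top view put the 18, 26 and 34 mm cells within 1 mm of their disc centres.
- **46 mm cell:** Both automatic checks failed on this one. The colour blob merged with the white rail, and the circle fit locked onto the brass disc. I read its edges by eye in an enlarged crop, which put it about 1 mm from centre.
- **Rest of the bench:** Both views show all four cells upright and released, and the other things appear unmoved. I judged that by eye rather than measuring it. The arm was parked clear and still.

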